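# Touch off a box-forming block and seat its registration pin

## Robot

A 6-joint arm with a two-finger parallel gripper is mounted at the origin on the work surface. World frame = base frame: x ahead of the robot, y to its left, z up, the work surface at z = 0. Lengths are in m, angles in rad, forces in N, time in s.
With the tool pointing down it reaches from about 0.225 to 0.875 m from the base axis. Payload 3.4 kg.
Tool frame: the origin (TCP) lies at the very end of the fingers, on their centre line; the grasp point (between the pads) lies 19 mm behind it (manip.hold_point_z is the distance from the TCP to the grasp point, in m); z points along the fingers, x is the direction in which the jaws open and shut, and the axes are right-handed (so a half turn about z gives the same grasp; the last joint's range is limited). The gripper opens to 85 mm and grips with 20 to 120 N. Pads are 22 mm wide; open, the fingers measure 114 mm over their backs; the gripper's body (76 mm by 85 mm) begins 54 mm behind the grasp point. The pads swing forward as they close: fully open they stand 13 mm farther back than shut.
Start: joints at [1.07, 0.276, 1.505, -0, 1.361, -0.121], TCP at [0.213, 0.534, 0.231] pointing down, gripper open.
Joint ranges: [-2.89, 2.89], [-0.75, 2.08], [0.22, 2.7], [-1.18, 4.32], [0.11, 2.71], [-2.7, 2.7]. Speed limits (rad/s): [2.57, 2.57, 3.14, 3.14, 3.14, 3.14].

## Interface

Orientations are given as a unit quaternion [w, x, y, z].
In Python, from rig import manip gives the robot as it stands.
- The arm moves only by the tool apply_moves, never from a script. Its argument "commands" is one flat list of numbers, 6 for each row, row after row: the shift along the tool's x, y, z normalised to -1 to 1, where 1 is 0.03 m, then the turn, a rotation vector about the tool's x, y, z normalised to -1 to 1, where 1 is 0.15 rad. A call has 1 to 20 rows; each row shifts and turns the commanded pose from where the row before left it, along the tool's axes as they then stand; what a row does not reach is not made up. A row lasts 1/10 s, in which the tool goes at most 50 mm and 8.59 degrees, less where a joint would pass 70% of its speed; a pose out of reach is approached as far as the arm can. A call with a number of a shift or a turn outside -1 to 1 is refused whole. A call with a gripper value outside its range is refused whole. "jaw" is the opening, from -1 (shut) to 1 (fully open), set as the call begins (left out, the last holds). The fingers move at their own pace and stop on an object; "newtons" is the grip in N (left out, the last holds). Time passes only in rows, so rows that do not move let the fingers close. It gives the time, the measured TCP pose, the force and the opening at its end, in the units of the state.
- manip.get_state(): the state, without advancing time (a new reading comes with each control period).
- manip.get_image(name): name is "scene" or "top" or "wrist"; returns a dict with "frame" (384x512x3 uint8, red, green, blue), "fx", "fy", "cx", "cy" (pixels), "extrinsics" (4x4, takes a point from camera to world coordinates); the wrist camera has in their place "mount" (4x4, takes a point from camera to tool coordinates, whose origin is the TCP and whose axes are the tool frame's). Camera axes: x right, y up, looking along -z (the intrinsics and any distortion apply to the point x, -y, -z); pixel columns grow to the right and rows downward; lengths in m; the calibration is good to about 2 mm. A picture is of the moment at which its call begins: read the wrist's pose just before it. There is no depth.
- manip.sign_off(): hands the job in, once; it reports no verdict.
The state is a dict: "clock": time; "qpos": joint angles; "qd": joint speeds; "effort": joint torques, N m; "position": TCP position; "ee_rot": TCP orientation; "contact_force": force on the tool from outside, world axes, zero at the start; "moment": the same for the moment, N m; "width": finger opening in m.
Only numpy, scipy, OpenCV 4.12 (cv2) and the standard library are available. Lean on these libraries where they do the work, as an engineer would, in place of code of your own. Each camera call takes 0.05 s, during which the arm holds its last target. There are 200 camera calls.

## Task

Take the steel pin from its stand and use its shank as a touch probe to find the wooden box-forming block, gently pressing it sideways against the block and holding for half a second at each of three points in this order: the far long side near the block's right end (right as the robot sees it), the same side near the left end, then the middle of the left end. Then set the pin down into the hole in the block's top until its head sits flush on the block, upright, and let go; keep every press on the block light (about 5 N, never 12 N, and with the pin rather than the gripper), and leave the gift box, tin and tape roll where they are.

Things in the scene. Friction and masses are not known exactly. Their poses are not given: they have to be found in the camera images.
- pin: Loose steel registration pin, 0.13-0.20 kg: round shank, diameter 14, 35 mm long, last 3 mm chamfered, under a square head 24 x 24 x 30 mm tall (grip it there). Origin: centre of the shank's foot; z up the pin: head's underside at z = 35, top at 65 mm; x, y square to the head's flats. It starts hanging upright by its head in the stand's hole, turned at random.
- jig: Fixed grey laminate board, 200 (x) x 250 (y) x 18 mm, on which the forming block is clamped. Origin: centre of its underside; at yaw 0 x points away from the robot, y to the robot's left; turned up to 0.25 rad either way. This pose is the board's, not the block's. With the pin home its foot is 33 mm above this origin.
- block_nominal (a point): Point fixed to the board (its axes), where the middle of the block's top should be. The pale wooden block, 100 (x) x 150 (y) x 50 mm, top at this height, was clamped by eye: its middle is up to 10 mm off along x and along y, and it is turned up to 0.08 rad about it. Its true place is reported nowhere: find it by touch. It is rigid and will not shift. Far side (+x) and left end (+y) are bare.
- hole_nominal (a point): Point fixed to the board, where the mouth of the block's only hole would be if the block sat true. Hole: diameter 15.5 mm, 2 mm chamfer, 40 mm deep, truly 60 mm in from the block's far long side and 90 mm in from its left end. Two steel clamp straps on the near side (-x), 55 mm either side of the block's middle, reach 11 mm over the top and stand 12 mm above it.
- stand: Fixed grey plastic stand, 70 x 70 x 45 mm, with a central hole (diameter 17 mm, 40 mm deep) in its top in which the pin hangs loosely. Origin: centre of its underside.
- giftbox: Bystander: shallow open white box of wrapped sweets, 160 x 240 x 35 mm. Origin: centre of its underside.
- tin: Bystander: round bare metal tin, diameter 94 mm, 66 mm high. Origin: centre of its underside.
- tape: Bystander: roll of clear tape lying flat, diameter 90 mm, 24 mm high. Origin: centre of its underside.
Things that resemble listed ones, but are neither listed nor needed, are in the scene too. There is more than one size of the pin; the one meant has the size given above.

How it is judged:
By the outcome, as a careful person would: the job done as asked, in the order asked, and still so for the second after the job is handed in, with the robot touching nothing.
It also fails if it takes over 72 s, if anything falls off the work surface, if the arm or the gripper's body presses on something with over 40 N, if the wrist force passes 120 N, or if a joint passes its speed limit or range.

## Working session

There is one attempt and no reset: what is moved stays moved. The work goes in short steps, Python scripts to look and compute and a tool call to move; the robot and the scene stay as the last step left them, time stands still between calls to the robot, and variables do not carry over. Pictures are saved under pics/ and viewed, about 8 in all and at most 12, crops included, and the job is handed in when it is done.

Besides the shell and the picture viewer there is one more tool, called after ">>>" by a JSON object that holds its "api" and its "payload". apply_moves: Moves the arm, as the interface text tells. Scaled input: -1 to 1 covers 0.03 m each way for a shift and 0.15 rad each way for a turn. Its arguments: {"type":"object","properties":{"commands":{"type":"array"},"jaw":{"type":"number"},"newtons":{"type":"number"}},"required":["commands"]}

```bash
ls; mkdir -p pics; python3 - <<'E'
from rig import manip
import cv2,numpy as np
print(manip.get_state())
for n in("scene","top"):
    d=manip.get_image(n); cv2.imwrite(f"pics/{n}0.png",cv2.resize(d["frame"][:,:,::-1],(800,600),interpolation=cv2.INTER_CUBIC))
    print(n,d["fx"],d["fy"],d["cx"],d["cy"],[k for k in d],np.round(d["extrinsics"],4).tolist())
d=manip.get_image("wrist");print([k for k in d],d["fx"],d["cx"],d["cy"],np.round(d["mount"],4).tolist())
print(manip.hold_point_z,[a for a in dir(manip) if a[0]!='_'])
E
```

```text
pics
{'clock': 0.0, 'qpos': array([ 1.07000209e+00,  2.76605339e-01,  1.50614984e+00,  1.21925786e-06,
        1.36067595e+00, -1.21026591e-01]), 'qd': array([ 0.00126447, -0.00032395, -0.00094517,  0.00210912, -0.00054911,
        0.00152144]), 'effort': array([ 2.40954156e-03, -4.16778696e+01, -2.45811260e+01,  1.45387794e-04,
        1.08279721e-02,  3.12657949e-05]), 'position': array([0.21291886, 0.53355808, 0.23042714]), 'ee_rot': array([ 4.19454363e-04,  8.27859818e-01,  5.60934289e-01, -8.17960302e-04]), 'contact_force': array([-0.26592285, -0.36298096,  0.67761359]), 'moment': array([ 0.02003209,  0.01626376, -0.00883655]), 'width': 0.08521586297685724}
scene 346.4356731879789 346.4356731879789 259.4456212688092 192.36917879825003 ['frame', 'fx', 'fy', 'cx', 'cy', 'extrinsics'] [[0.6612, -0.4325, 0.613, 1.2734], [0.7498, 0.4071, -0.5216, -0.5415], [-0.024, 0.8045, 0.5935, 0.7554], [0.0, 0.0, 0.0, 1.0]]
top 374.8321803663878 374.8321803663878 258.06560371155547 189.76591330466752 ['frame', 'fx', 'fy', 'cx', 'cy', 'extrinsics'] [[0.0143, 0.9918, -0.127, 0.457], [-0.9998, 0.0162, 0.0137, 0.0671], [0.0156, 0.1268, 0.9918, 1.0644], [0.0, 0.0, 0.0, 1.0]]
['frame', 'fx', 'fy', 'cx', 'cy', 'mount'] 325.058872402838 250.81929903409312 195.5128746310682 [[1.0, 0.0003, 0.0002, 0.0001], [0.0004, -0.9644, -0.2645, -0.0678], [0.0001, 0.2645, -0.9644, -0.1436], [0.0, 0.0, 0.0, 1.0]]
0.0187 ['MotionError', 'get_image', 'get_state', 'hold_point_z', 'sign_off']
```

View pics/top0.png

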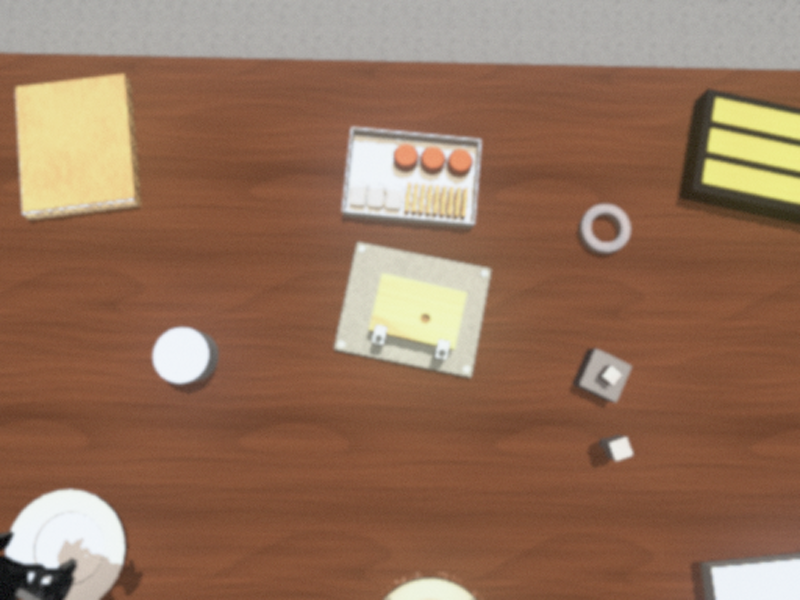

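View pics/scene0.png

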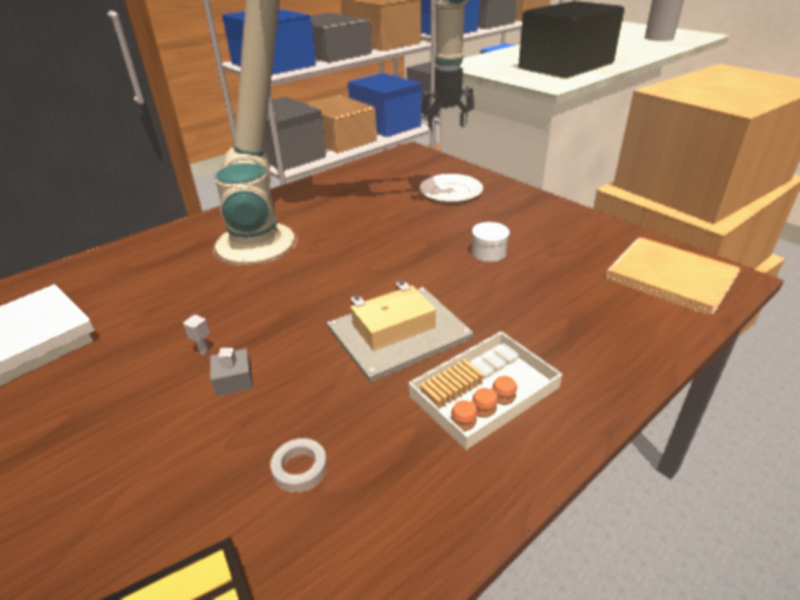

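The top view has the board centred at (413,310), with the block on it and the hole at (425,318). The stand is at (605,376) with a pin head at (611,376), and a loose, larger pin stands at (620,449). The gift box is at (412,178), the tape roll at (605,229) and the tin at (183,356). The scene view agrees with this layout.

```bash
cat > h.py <<'E'
import numpy as np, cv2
from scipy.spatial.transform import Rotation as R
from rig import manip
def pose(s=None):
    s=s or manip.get_state(); T=np.eye(4); q=s["ee_rot"]
    T[:3,:3]=R.from_quat([q[1],q[2],q[3],q[0]]).as_matrix(); T[:3,3]=s["position"]; return T
def look(name):
    T=pose(); d=manip.get_image(name)
    d["E"]=T@d["mount"] if name=="wrist" else d["extrinsics"]; return d
def cast(d,uv,z):
    uv=np.atleast_2d(np.array(uv,float)); E=d["E"]
    r=np.c_[(uv[:,0]-d["cx"])/d["fx"],-(uv[:,1]-d["cy"])/d["fy"],-np.ones(len(uv))]@E[:3,:3].T
    return E[:3,3]+r*((z-E[2,3])/r[:,2])[:,None]
def proj(d,P):
    P=np.atleast_2d(np.array(P,float)); c=(P-d["E"][:3,3])@d["E"][:3,:3]
    return np.c_[d["cx"]-d["fx"]*c[:,0]/c[:,2], d["cy"]+d["fy"]*c[:,1]/c[:,2]]
def delta(target,yaw):
    """rows needed: shift in tool axes (units of 0.03 m), turn (units of .15 rad) to reach TCP target, tool down, jaw x at world yaw"""
    T=pose(); c,s=np.cos(yaw),np.sin(yaw)
    Rt=np.array([[c,s,0],[s,-c,0],[0,0,-1.]]); 
    return T[:3,:3].T@(np.array(target)-T[:3,3])/0.03, R.from_matrix(T[:3,:3].T@Rt).as_rotvec()/0.15
E
python3 - <<'E'
from h import *
d=look("top"); k=.64
def show(n,uv,z): print(n,np.round(cast(d,np.array(uv)*k,z),4)[:,:2].tolist())
show("board",[[361,243],[490,268],[471,376],[336,350]],.018)
show("block far-left,far-right",[[381,274],[466,290]],.068)
show("hole",[[425,318]],.068); show("stand",[[595,348],[632,364],[613,402],[576,388]],.045)
show("pin",[[611,376]],.075); show("pin2",[[621,448]],.075)
show("gift",[[350,128],[481,139],[474,227],[342,217]],.035)
T=pose();print(np.round(T[:3,0],3), np.arctan2(T[1,0],T[0,0]))
E
```

```text
board [[0.6879, 0.131], [0.6458, -0.1042], [0.4508, -0.0696], [0.4932, 0.1708]]
block far-left,far-right [[0.623, 0.0922], [0.5976, -0.0545]]
hole [[0.5482, 0.0156]]
stand [[0.5024, -0.2828], [0.4756, -0.3467], [0.41, -0.3114], [0.433, -0.2479]]
pin [[0.4545, -0.2983]]
pin2 [[0.3363, -0.3113]]
gift [[0.8993, 0.1552], [0.8832, -0.086], [0.7172, -0.0729], [0.7313, 0.1652]]
[ 0.371  0.929 -0.001] 1.191020133843586
```

```bash
python3 - <<'E'
from h import *
print(delta([.455,-.298,.20],-.5))
E
```

```text
(array([-22.75842609,  17.76911974,   1.04819074]), array([5.58945442e-03, 6.36449105e-03, 1.12734657e+01]))
```

>>> {"api": "apply_moves", "payload": {"commands": [-0.99,0.773,0.046,0,0,0,-0.99,0.773,0.046,0,0,0,-0.99,0.773,0.046,0,0,0,-0.99,0.773,0.046,0,0,0,-0.99,0.773,0.046,0,0,0,-0.99,0.773,0.046,0,0,0,-0.99,0.773,0.046,0,0,0,-0.99,0.773,0.046,0,0,0,-0.99,0.773,0.046,0,0,0,-0.99,0.773,0.046,0,0,0,-0.99,0.773,0.046,0,0,0,-0.99,0.773,0.046,0,0,0,-0.99,0.773,0.046,0,0,0,-0.99,0.773,0.046,0,0,0,-0.99,0.773,0.046,0,0,0,-0.99,0.773,0.046,0,0,0,-0.99,0.773,0.046,0,0,0,-0.99,0.773,0.046,0,0,0,-0.99,0.773,0.046,0,0,0,-0.99,0.773,0.046,0,0,0]}}

```text
clock: 2.2
position: [0.4238, -0.1911, 0.2036]
ee_rot: [-0.0, 0.828, 0.561, 0.0]
contact_force: [0.2, 1.3, 0.2]
width: 0.0856
```

>>> {"api": "apply_moves", "payload": {"commands": [-0.99,0.773,0.046,0,0,0,-0.99,0.773,0.046,0,0,0,-0.99,0.773,0.046,0,0,0,0,0,0,0,0,0.94,0,0,0,0,0,0.94,0,0,0,0,0,0.94,0,0,0,0,0,0.94,0,0,0,0,0,0.94,0,0,0,0,0,0.94,0,0,0,0,0,0.94,0,0,0,0,0,0.94,0,0,0,0,0,0.94,0,0,0,0,0,0.94,0,0,0,0,0,0.94,0,0,0,0,0,0.94,0,0,0,0,0,0,0,0,0,0,0,0]}}

```text
clock: 3.9
position: [0.4552, -0.298, 0.1994]
ee_rot: [-0.0, 0.969, -0.246, -0.0]
contact_force: [-0.0, 0.0, -0.4]
width: 0.0851
```

```bash
python3 - <<'E'
from h import *
s=manip.get_state();print(s["clock"],s["position"],s["qpos"],s["contact_force"])
d=look("wrist");cv2.imwrite("pics/w1raw.png",d["frame"][:,:,::-1]);cv2.imwrite("pics/w1.png",cv2.resize(d["frame"][:,:,::-1],(800,600),interpolation=cv2.INTER_CUBIC))
print(np.round(proj(d,[[.4545,-.2983,.075]])/.64))
print(delta([.455,-.298,.20],-.5))
E
```

```text
3.9 [ 0.45521716 -0.29803438  0.19938799] [-7.07605759e-01  2.49968181e-01  1.62315816e+00  4.63770602e-05
  1.26882909e+00 -2.09564018e-01] [-0.02268018  0.02515827 -0.35065693]
[[393. 295.]]
(array([-0.00777121,  0.00185361, -0.01948105]), array([-0.00086356,  0.00167483,  0.00928482]))
```

View pics/w1.png

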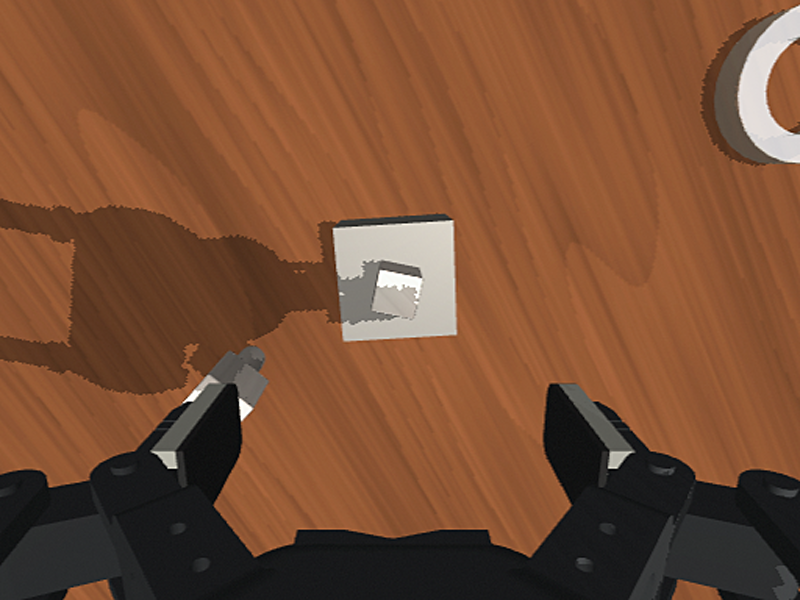

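The wrist view shows the stand's top as a square at (395,280), with the pin head's top face at about (397,293). The face corners are near (379,268), (422,278), (414,320) and (372,309). The loose decoy pin is at (235,380), clear of the grasp.

```bash
python3 - <<'E'
from h import *
d=look("wrist")
P=cast(d,np.array([[379,268],[422,278],[414,320],[372,309]])*.64,.075)[:,:2]
S=cast(d,np.array([[333,227],[453,220],[457,334],[344,341]])*.64,.045)[:,:2]
for Q in(P,S):
    e=np.roll(Q,-1,0)-Q; print(Q.mean(0),np.linalg.norm(e,axis=1),np.arctan2(e[:,1],e[:,0])%(np.pi/2))
for y in (-.80,-.82): print(delta([*P.mean(0),.12],y))
E
```

```text
[ 0.45665497 -0.29896247] [0.02378526 0.02400311 0.02393857 0.02318418] [0.83933624 0.90264033 0.80541388 0.89884913]
[ 0.45680148 -0.29927401] [0.07002722 0.06996643 0.070078   0.07048218] [1.12964515 1.13886757 1.13701121 1.13810655]
(array([0.05544258, 0.00404514, 2.6488153 ]), array([-5.18227119e-04,  1.10969269e-03,  2.00632848e+00]))
(array([0.05544258, 0.00404514, 2.6488153 ]), array([-5.07367766e-04,  1.11539822e-03,  2.13966181e+00]))
```

>>> {"api": "apply_moves", "payload": {"commands": [0,0,0,0,0,0.7,0,0,0,0,0,0.7,0.06,0,0.6,0,0,0,0,0,0.9,0,0,0,0,0,0.9,0,0,0,0,0,0.9,0,0,0,0,0,0.8,0,0,0,0,0,0.6,0,0,0,0,0,0.35,0,0,0,0,0,0,0,0,0,0,0,0,0,0,0]}}

```text
clock: 5.1
position: [0.4571, -0.2996, 0.0485]
ee_rot: [0.0, 0.938, -0.348, 0.0]
contact_force: [-0.0, -0.0, 0.5]
width: 0.0854
```

>>> {"api": "apply_moves", "payload": {"commands": [0,0,0,0,0,0,0,0,0,0,0,0,0,0,0,0,0,0,0,0,0,0,0,0,0,0,0,0,0,0,0,0,0,0,0,0,0,0,0,0,0,0,0,0,0,0,0,0,0,0,0,0,0,0,0,0,0,0,0,0,0,0,0,0,0,0], "jaw": -1, "newtons": 80}}

```text
clock: 6.2
position: [0.457, -0.2995, 0.0487]
ee_rot: [0.0, 0.937, -0.348, 0.001]
contact_force: [-1.2, 0.5, 4.2]
width: 0.0222
```

>>> {"api": "apply_moves", "payload": {"commands": [0,0,-0.1,0,0,0,0,0,-0.3,0,0,0,0,0,-0.5,0,0,0,0,0,-0.8,0,0,0,0,0,-1,0,0,0,0,0,-1,0,0,0,0,0,-0.8,0,0,0,0,0,0,0,0,0,0,0,0,0,0,0]}}

```text
clock: 7.1
position: [0.4564, -0.299, 0.1829]
ee_rot: [-0.0, 0.937, -0.348, -0.0]
contact_force: [0.8, 0.8, -1.5]
width: 0.0226
```

```bash
python3 - <<'E'
from h import *
s=manip.get_state();print(s["clock"],s["position"],s["width"],s["contact_force"],s["moment"])
d=look("wrist");cv2.imwrite("pics/w2.png",cv2.resize(d["frame"][:,:,::-1],(800,600),interpolation=cv2.INTER_CUBIC))
p=s["position"]; print(np.round(proj(d,[p,p-[0,0,.038],p+[0,0,.027]])/.64))
t=look("top"); cv2.imwrite("pics/t2raw.png",t["frame"][:,:,::-1])
E
```

```text
7.1 [ 0.45636345 -0.29899418  0.18287325] 0.02258670087143387 [ 0.8200896   0.75069433 -1.54428589] [0.05552684 0.03164044 0.03613035]
[[395. 391.]
 [394. 348.]
 [396. 436.]]
```

View pics/w2.png

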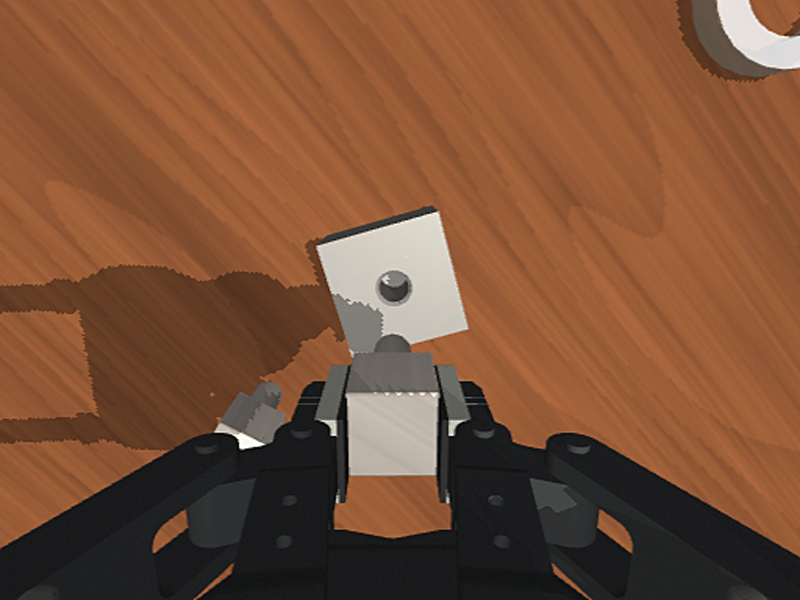

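The wrist view shows the stand's hole empty at (394,287) and the pin gripped squarely: head top centre at (392,433), shank tip at (392,345). It matches the prediction within about 4 px.

```bash
python3 - <<'E'
from h import *
print(delta([.6195,-.0391,.18],-.171))
E
```

```text
(array([ -1.50329983, -10.11407665,   0.05288228]), array([-0.00663051,  0.0222097 , -3.60004257]))
```

>>> {"api": "apply_moves", "payload": {"commands": [-0.125,-0.843,0,0,0,0,-0.125,-0.843,0,0,0,0,-0.125,-0.843,0,0,0,0,-0.125,-0.843,0,0,0,0,-0.125,-0.843,0,0,0,0,-0.125,-0.843,0,0,0,0,-0.125,-0.843,0,0,0,0,-0.125,-0.843,0,0,0,0,-0.125,-0.843,0,0,0,0,-0.125,-0.843,0,0,0,0,-0.125,-0.843,0,0,0,0,-0.125,-0.843,0,0,0,0,0,0,0,0,0,-0.9,0,0,0,0,0,-0.9,0,0,0,0,0,-0.9,0,0,0,0,0,-0.9,0,0,0,0,0,0,0,0,0,0,0,0], "newtons": 110}}

```text
clock: 9.0
position: [0.6199, -0.0399, 0.1816]
ee_rot: [-0.0, 0.996, -0.087, -0.001]
contact_force: [0.7, 0.7, -1.9]
width: 0.0224
```

```bash
python3 - <<'E'
from h import *
s=manip.get_state();print(s["clock"],s["position"],s["qpos"],s["contact_force"],s["width"])
d=look("wrist");cv2.imwrite("pics/w3.png",cv2.resize(d["frame"][:,:,::-1],(800,600),interpolation=cv2.INTER_CUBIC))
np.savez("w3.npz",E=d["E"],k=[d["fx"],d["fy"],d["cx"],d["cy"]])
E
```

```text
9.0 [ 0.61990166 -0.03985095  0.1815594 ] [-1.76211283e-01  3.75981335e-01  1.48006577e+00  1.01125751e-04
  1.28833222e+00 -2.40671700e-03] [ 0.68236855  0.69233146 -1.87745523] 0.022368248113129662
```

View pics/w3.png

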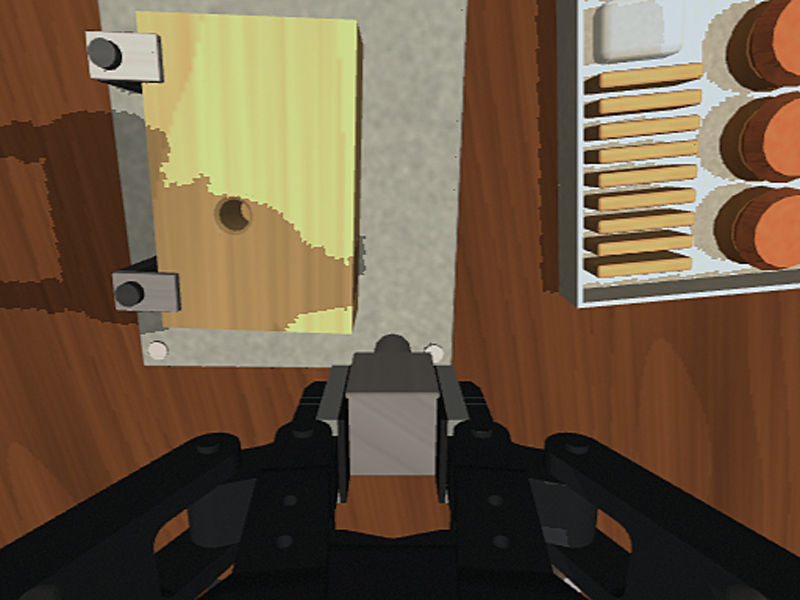

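The wrist view shows the block's top corners at far-left (357,20), far-right (352,334) and near-left (137,12). The hole is at (235,214) and the pin tip at (392,345), off the far-right corner.

```bash
python3 - <<'E'
from h import *
f=np.load("w3.npz");d=dict(E=f["E"],**dict(zip(["fx","fy","cx","cy"],f["k"])))
P=cast(d,np.array([[357,20],[352,334],[137,12],[235,214]])*.64,.068)[:,:2]
FL,FR,NL,H=P; ey=(FL-FR)/np.linalg.norm(FL-FR); ex=np.array([ey[1],-ey[0]]); a=np.arctan2(ex[1],ex[0])
print(P, np.linalg.norm(FL-FR),np.linalg.norm(FL-NL),a)
C=(FL+FR)/2-.05*ex; print("C",C,"hole pred",FL-.06*ex-.09*ey)
T=pose();print("jaw yaw",np.arctan2(T[1,0],T[0,0]))
for n,b in(("h1",(.065,-.055)),("c1",(.057,-.055)),("c2",(.057,.055)),("c3",(0,.082))):
    p=C+b[0]*ex+b[1]*ey; print(n,p,delta([*p,.080],a)[0])
E
```

```text
[[ 0.62583363  0.09246192]
 [ 0.59444035 -0.05477272]
 [ 0.52814573  0.11302513]
 [ 0.54899091  0.0174142 ]] 0.15054427208554724 0.0998287108540301 -0.21007354659253144
C [0.56123621 0.02927119] hole pred [0.54838483 0.01695243]
jaw yaw -0.17340006993430196
h1 [ 0.61333797 -0.03807423] [-0.22680663 -0.0206174   3.39813981]
c1 [ 0.60551385 -0.03640598] [-0.49329345 -0.03039475  3.39867714]
c2 [0.62845235 0.07117573] [-0.35885445 -3.69459598  3.39872845]
c3 [0.57833582 0.10946847] [-2.22457438 -4.66365447  3.40256951]
```

>>> {"api": "apply_moves", "payload": {"commands": [0,0,0,0,0,0.25,0,0,0.7,0,0,0,0,0,0.9,0,0,0,0,0,0.9,0,0,0,0,0,0.6,0,0,0,0,0,0.29,0,0,0,-0.1,0,0,0,0,0,-0.1,0,0,0,0,0,-0.1,0,0,0,0,0,0,0,0,0,0,0,0,0,0,0,0,0,0,0,0,0,0,0]}}

```text
clock: 10.25
position: [0.6122, -0.0382, 0.0819]
ee_rot: [-0.0, 0.995, -0.104, 0.001]
contact_force: [0.9, -0.4, -1.7]
width: 0.0219
```

```bash
cat > st.py <<'E'
from h import *
s=manip.get_state();T=pose(s);f=s["contact_force"]
print(round(s["clock"],2),np.round(s["position"],5),"yaw",round(np.arctan2(T[1,0],T[0,0]),4),"Ftool",np.round(T[:3,:3].T@f,2),"M",np.round(T[:3,:3].T@s["moment"],3),"w",round(s["width"],4))
E
python3 st.py
```

```text
10.25 [ 0.61218 -0.03816  0.08194] yaw -0.2086 Ftool [0.92 0.21 1.65] M [-0.044  0.002 -0.027] w 0.0219
```

>>> {"api": "apply_moves", "payload": {"commands": [-0.05,0,0,0,0,0,-0.05,0,0,0,0,0,0,0,0,0,0,0,0,0,0,0,0,0]}}

```text
clock: 10.65
position: [0.6088, -0.0375, 0.0813]
ee_rot: [-0.0, 0.995, -0.104, -0.0]
contact_force: [0.8, 0.9, -2.1]
width: 0.0219
```

```bash
python3 st.py
```

```text
10.65 [ 0.60883 -0.03746  0.08132] yaw -0.2085 Ftool [ 0.56 -1.01  2.12] M [ 0.029 -0.014  0.014] w 0.0219
```

>>> {"api": "apply_moves", "payload": {"commands": [-0.03,0,0,0,0,0,-0.03,0,0,0,0,0,0,0,0,0,0,0,0,0,0,0,0,0]}}

```text
clock: 11.05
position: [0.6071, -0.0371, 0.0814]
ee_rot: [-0.0, 0.995, -0.104, 0.0]
contact_force: [0.7, -0.6, -1.5]
width: 0.0217
```

>>> {"api": "apply_moves", "payload": {"commands": [-0.015,0,0,0,0,0,0,0,0,0,0,0,0,0,0,0,0,0]}}

```text
clock: 11.35
position: [0.6067, -0.037, 0.0814]
ee_rot: [-0.0, 0.995, -0.104, 0.0]
contact_force: [0.7, -0.1, -2.6]
width: 0.0222
```

>>> {"api": "apply_moves", "payload": {"commands": [-0.015,0,0,0,0,0,0,0,0,0,0,0,0,0,0,0,0,0]}}

```text
clock: 11.65
position: [0.6062, -0.0369, 0.0814]
ee_rot: [-0.0, 0.995, -0.104, 0.0]
contact_force: [0.0, 0.1, -0.9]
width: 0.0222
```

>>> {"api": "apply_moves", "payload": {"commands": [-0.015,0,0,0,0,0,0,0,0,0,0,0,0,0,0,0,0,0]}}

```text
clock: 11.95
position: [0.606, -0.0369, 0.0814]
ee_rot: [-0.0, 0.995, -0.104, 0.0]
contact_force: [0.2, 0.2, -2.8]
width: 0.0223
```

>>> {"api": "apply_moves", "payload": {"commands": [-0.013,0,0,0,0,0,0,0,0,0,0,0,0,0,0,0,0,0]}}

```text
clock: 12.25
position: [0.6059, -0.0368, 0.0814]
ee_rot: [-0.0, 0.995, -0.104, 0.001]
contact_force: [1.6, -0.7, -2.9]
width: 0.0222
```

>>> {"api": "apply_moves", "payload": {"commands": [-0.013,0,0,0,0,0,0,0,0,0,0,0,0,0,0,0,0,0]}}

```text
clock: 12.55
position: [0.6058, -0.0368, 0.0814]
ee_rot: [0.0, 0.995, -0.104, 0.001]
contact_force: [4.2, -0.2, -3.5]
width: 0.0227
```

>>> {"api": "apply_moves", "payload": {"commands": [-0.007,0,0,0,0,0,0,0,0,0,0,0,0,0,0,0,0,0,0,0,0,0,0,0,0,0,0,0,0,0,0,0,0,0,0,0,0,0,0,0,0,0,0,0,0,0,0,0,0,0,0,0,0,0]}}

```text
clock: 13.45
position: [0.6057, -0.0368, 0.0815]
ee_rot: [0.0, 0.995, -0.104, 0.001]
contact_force: [4.8, -0.9, -4.5]
width: 0.0221
```

```bash
python3 st.py
```

```text
13.45 [ 0.60574 -0.03682  0.08151] yaw -0.2085 Ftool [ 4.87 -0.11  4.55] M [ 0.023  1.057 -0.037] w 0.0221
```

>>> {"api": "apply_moves", "payload": {"commands": [0.08,0,0,0,0,0,0.15,0,0,0,0,0,0,-0.5,0,0,0,0,0,-0.8,0,0,0,0,0,-0.8,0,0,0,0,0,-0.8,0,0,0,0,0,-0.5,0,0,0,0,0,-0.267,0,0,0,0,0,0,0,0,0,0,-0.07,0,0,0,0,0,-0.03,0,0,0,0,0,0,0,0,0,0,0,0,0,0,0,0,0]}}

```text
clock: 14.75
position: [0.6313, 0.0695, 0.0815]
ee_rot: [0.0, 0.995, -0.105, 0.0]
contact_force: [0.6, -0.0, -0.8]
width: 0.022
```

```bash
python3 st.py
```

```text
14.75 [0.63133 0.06948 0.08146] yaw -0.2095 Ftool [ 0.62 -0.12  0.8 ] M [ 0.051 -0.007 -0.003] w 0.022
```

>>> {"api": "apply_moves", "payload": {"commands": [-0.04,0,0,0,0,0,0,0,0,0,0,0,0,0,0,0,0,0]}}

```text
clock: 15.05
position: [0.6302, 0.0704, 0.0814]
ee_rot: [-0.0, 0.995, -0.104, 0.0]
contact_force: [0.3, -0.4, -1.5]
width: 0.0226
```

>>> {"api": "apply_moves", "payload": {"commands": [-0.015,0,0,0,0,0,0,0,0,0,0,0,0,0,0,0,0,0]}}

```text
clock: 15.35
position: [0.6298, 0.0706, 0.0814]
ee_rot: [-0.0, 0.995, -0.104, -0.0]
contact_force: [-0.9, 0.0, -1.6]
width: 0.0217
```

>>> {"api": "apply_moves", "payload": {"commands": [-0.015,0,0,0,0,0,0,0,0,0,0,0,0,0,0,0,0,0]}}

```text
clock: 15.65
position: [0.6293, 0.0707, 0.0813]
ee_rot: [-0.0, 0.995, -0.104, -0.0]
contact_force: [-0.7, -0.2, -1.3]
width: 0.0223
```

>>> {"api": "apply_moves", "payload": {"commands": [-0.015,0,0,0,0,0,0,0,0,0,0,0,0,0,0,0,0,0]}}

```text
clock: 15.95
position: [0.629, 0.0707, 0.0814]
ee_rot: [-0.0, 0.995, -0.104, 0.0]
contact_force: [-0.2, -0.5, -2.2]
width: 0.0219
```

>>> {"api": "apply_moves", "payload": {"commands": [-0.013,0,0,0,0,0,0,0,0,0,0,0,0,0,0,0,0,0]}}

```text
clock: 16.25
position: [0.6289, 0.0707, 0.0814]
ee_rot: [-0.0, 0.995, -0.104, 0.0]
contact_force: [0.8, -0.0, -2.4]
width: 0.0222
```

>>> {"api": "apply_moves", "payload": {"commands": [-0.01,0,0,0,0,0,0,0,0,0,0,0,0,0,0,0,0,0]}}

```text
clock: 16.55
position: [0.6289, 0.0708, 0.0815]
ee_rot: [-0.0, 0.995, -0.104, 0.001]
contact_force: [3.1, -0.4, -2.2]
width: 0.0225
```

>>> {"api": "apply_moves", "payload": {"commands": [-0.01,0,0,0,0,0,0,0,0,0,0,0,0,0,0,0,0,0,0,0,0,0,0,0,0,0,0,0,0,0,0,0,0,0,0,0,0,0,0,0,0,0,0,0,0,0,0,0,0,0,0,0,0,0]}}

```text
clock: 17.45
position: [0.6288, 0.0708, 0.0815]
ee_rot: [-0.0, 0.995, -0.104, 0.001]
contact_force: [6.1, -1.5, -4.2]
width: 0.0225
```

```bash
python3 st.py
```

```text
17.45 [0.62877 0.0708  0.0815 ] yaw -0.2085 Ftool [6.25 0.17 4.25] M [0.018 1.07  0.023] w 0.0225
```

>>> {"api": "apply_moves", "payload": {"commands": [0.1,0,0,0,0,0,0.15,0,0,0,0,0,0,-0.4,0,0,0,0,0,-0.5,0,0,0,0,0,-0.333,0,0,0,0,-0.4,0,0,0,0,0,-0.7,0,0,0,0,0,-0.7,0,0,0,0,0,-0.3,0,0,0,0,0,0,0,0,0,0,0,0,0.1,0,0,0,0,0,0.1,0,0,0,0,0,0,0,0,0,0,0,0,0,0,0,0]}}

```text
clock: 18.85
position: [0.5806, 0.1123, 0.0813]
ee_rot: [-0.0, 0.995, -0.104, 0.0]
contact_force: [-0.9, -0.6, -2.2]
width: 0.0224
```

```bash
python3 st.py; python3 - <<'E'
from h import *
T=pose(); p=T[:2,3]; P1=np.array([.60574,-.03682]);P2=np.array([.62877,.0708])
ey=(P2-P1)/np.linalg.norm(P2-P1);ex=np.array([ey[1],-ey[0]]); o=np.array([.57834,.10947])-.082*ey
print("block x (57=far face contact):",57+1e3*(p-P2)@ex,"y vs vision c3 gap mm",1e3*(p-[.57834,.10947])@ey)
E
```

```text
18.85 [0.58065 0.11235 0.08126] yaw -0.2093 Ftool [-0.78  0.73  2.18] M [0.005 0.055 0.005] w 0.0224
block x (57=far face contact): 1.2501266528922343 y vs vision c3 gap mm 3.295899461586678
```

>>> {"api": "apply_moves", "payload": {"commands": [0,0.04,0,0,0,0,0,0,0,0,0,0,0,0,0,0,0,0]}}

```text
clock: 19.15
position: [0.5799, 0.1115, 0.0813]
ee_rot: [-0.0, 0.995, -0.104, -0.0]
contact_force: [-0.3, -0.2, -1.9]
width: 0.0221
```

>>> {"api": "apply_moves", "payload": {"commands": [0,0.017,0,0,0,0,0,0,0,0,0,0,0,0,0,0,0,0]}}

```text
clock: 19.45
position: [0.5797, 0.1111, 0.0814]
ee_rot: [-0.0, 0.995, -0.104, 0.0]
contact_force: [0.2, 0.5, -2.4]
width: 0.0222
```

>>> {"api": "apply_moves", "payload": {"commands": [0,0.017,0,0,0,0,0,0,0,0,0,0,0,0,0,0,0,0]}}

```text
clock: 19.75
position: [0.5796, 0.1106, 0.0814]
ee_rot: [-0.0, 0.995, -0.104, 0.0]
contact_force: [-0.6, 0.0, -1.6]
width: 0.022
```

>>> {"api": "apply_moves", "payload": {"commands": [0,0.017,0,0,0,0,0,0,0,0,0,0,0,0,0,0,0,0]}}

```text
clock: 20.05
position: [0.5795, 0.1101, 0.0814]
ee_rot: [-0.0, 0.995, -0.104, 0.0]
contact_force: [0.8, -0.6, -0.4]
width: 0.022
```

>>> {"api": "apply_moves", "payload": {"commands": [0,0.013,0,0,0,0,0,0,0,0,0,0,0,0,0,0,0,0]}}

```text
clock: 20.35
position: [0.5794, 0.1097, 0.0814]
ee_rot: [-0.0, 0.995, -0.104, 0.0]
contact_force: [-0.9, -0.5, -1.5]
width: 0.0223
```

>>> {"api": "apply_moves", "payload": {"commands": [0,0.013,0,0,0,0,0,0,0,0,0,0,0,0,0,0,0,0]}}

```text
clock: 20.65
position: [0.5793, 0.1093, 0.0814]
ee_rot: [-0.0, 0.995, -0.104, 0.0]
contact_force: [1.0, 0.8, -2.0]
width: 0.0219
```

>>> {"api": "apply_moves", "payload": {"commands": [0,0.013,0,0,0,0,0,0,0,0,0,0,0,0,0,0,0,0]}}

```text
clock: 20.95
position: [0.5793, 0.109, 0.0814]
ee_rot: [-0.0, 0.995, -0.104, 0.0]
contact_force: [0.0, 0.2, -2.6]
width: 0.0216
```

>>> {"api": "apply_moves", "payload": {"commands": [0,0.013,0,0,0,0,0,0,0,0,0,0,0,0,0,0,0,0]}}

```text
clock: 21.25
position: [0.5793, 0.1089, 0.0814]
ee_rot: [-0.0, 0.995, -0.104, 0.0]
contact_force: [0.5, 1.7, -1.8]
width: 0.0224
```

>>> {"api": "apply_moves", "payload": {"commands": [0,0.01,0,0,0,0,0,0,0,0,0,0,0,0,0,0,0,0]}}

```text
clock: 21.55
position: [0.5793, 0.1088, 0.0814]
ee_rot: [-0.001, 0.995, -0.104, 0.0]
contact_force: [1.3, 4.0, -1.5]
width: 0.0222
```

```bash
python3 st.py
```

```text
21.55 [0.57926 0.10878 0.08143] yaw -0.2088 Ftool [ 0.47 -4.23  1.47] M [ 0.764 -0.065  0.   ] w 0.0222
```

>>> {"api": "apply_moves", "payload": {"commands": [0,0.007,0,0,0,0,0,0,0,0,0,0,0,0,0,0,0,0,0,0,0,0,0,0,0,0,0,0,0,0,0,0,0,0,0,0,0,0,0,0,0,0,0,0,0,0,0,0,0,0,0,0,0,0]}}

```text
clock: 22.45
position: [0.5792, 0.1087, 0.0814]
ee_rot: [-0.001, 0.995, -0.104, 0.0]
contact_force: [0.1, 5.5, -2.5]
width: 0.022
```

```bash
python3 st.py; python3 - <<'E'
from h import *
p=pose()[:2,3]; P1=np.array([.60574,-.03682]);P2=np.array([.62877,.0708])
ey=(P2-P1)/np.linalg.norm(P2-P1);ex=np.array([ey[1],-ey[0]])
# contact compliance: pressed TCP lies ~0.25 mm past first contact
far=P1@ex+.00025; left=p@ey+.00015
H=(far-.067)*ex+(left-.097)*ey
C=(far-.057)*ex+(left-.082)*ey
print("block yaw",np.arctan2(ex[1],ex[0]),"hole TCP",H,"vision hole [.5490 .0174]","x in block",(p-C)@ex)
print("free start y gap:",delta([*H,.0815],np.arctan2(ex[1],ex[0])))
E
```

```text
22.45 [0.57923 0.10871 0.08142] yaw -0.2088 Ftool [-1.08 -5.42  2.46] M [ 1.045 -0.085 -0.039] w 0.022
block yaw -0.21081410466238362 hole TCP [0.54881969 0.0161766 ] vision hole [.5490 .0174] x in block 0.0003718498061662835
free start y gap: (array([-0.35235958,  3.22760984, -0.00697161]), array([-0.00883529, -0.00105745,  0.01369697]))
```

>>> {"api": "apply_moves", "payload": {"commands": [0,-0.1,0,0,0,0,0,-0.2,-0.2,0,0,0,0,0,-0.6,0,0,0,0,0,-0.65,0,0,0,0,0.5,0,0,0,0,-0.1,0.8,0,0,0,0,-0.15,0.8,0,0,0,0,-0.1,0.8,0,0,0,0,0,0.59,0,0,0,0,0,0,0,0,0,0,0,0,0,0,0,0,0,0,0,0,0,0,0,0,0,0,0,0]}}

```text
clock: 23.75
position: [0.5491, 0.0171, 0.1247]
ee_rot: [-0.0, 0.995, -0.104, -0.0]
contact_force: [-0.2, -0.3, -2.1]
width: 0.022
```

```bash
python3 st.py; python3 - <<'E'
from h import *
print(delta([.54882,.01618,.110],-.2108))
d=look("wrist");cv2.imwrite("pics/w4.png",cv2.resize(d["frame"][:,:,::-1],(800,600),interpolation=cv2.INTER_CUBIC))
E
```

```text
23.75 [0.54906 0.01711 0.12468] yaw -0.2077 Ftool [-0.12  0.33  2.08] M [-0.001 -0.016 -0.001] w 0.022
(array([-0.00139556,  0.03207506,  0.48946444]), array([-0.00082565,  0.00108776,  0.02085065]))
```

View pics/w4.png

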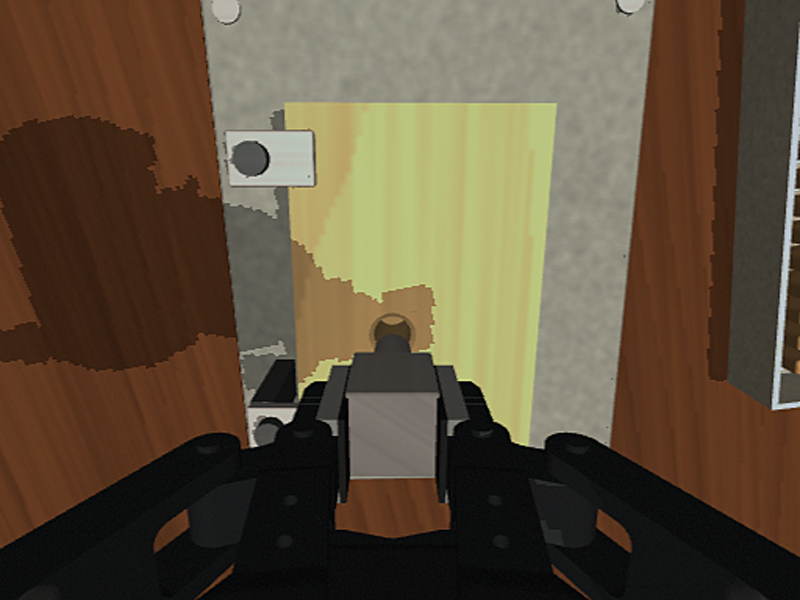

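The wrist view shows the hole mouth at (392,332), centred on the shank in jaw direction (shank x about 392). The touch result gives a further 1 mm shift along tool y.

>>> {"api": "apply_moves", "payload": {"commands": [0,0.032,0.2,0,0,0.02,0,0,0.2,0,0,0,0,0,0.12,0,0,0,0,0,0,0,0,0,0,0,0,0,0,0,0,0,0,0,0,0]}}

```text
clock: 24.4
position: [0.549, 0.0156, 0.1094]
ee_rot: [-0.0, 0.994, -0.106, 0.0]
contact_force: [0.3, -0.3, -2.0]
width: 0.0219
```

```bash
python3 st.py; python3 - <<'E'
from h import *
print(delta([.54882,.01618,.1],-.2108))
E
```

```text
24.4 [0.54901 0.01564 0.10937] yaw -0.2115 Ftool [0.4  0.2  2.04] M [ 0.018  0.019 -0.036] w 0.0219
(array([-0.0101132 , -0.01630957,  0.31243868]), array([-0.00091807, -0.00252467, -0.00497511]))
```

>>> {"api": "apply_moves", "payload": {"commands": [-0.007,-0.014,0,0,0,0,0,0,0.05,0,0,0,0,0,0.05,0,0,0,0,0,0.05,0,0,0,0,0,0,0,0,0]}}

```text
clock: 24.9
position: [0.5484, 0.0161, 0.1045]
ee_rot: [-0.0, 0.994, -0.106, -0.0]
contact_force: [-0.5, -0.3, -0.9]
width: 0.022
```

>>> {"api": "apply_moves", "payload": {"commands": [0,0,0.05,0,0,0,0,0,0.05,0,0,0,0,0,0.05,0,0,0,0,0,0,0,0,0]}}

```text
clock: 25.3
position: [0.5485, 0.0161, 0.1]
ee_rot: [-0.0, 0.994, -0.106, -0.0]
contact_force: [-0.3, 0.7, -2.4]
width: 0.0221
```

```bash
python3 st.py; python3 - <<'E'
from h import *
print(delta([.54882,.01618,.1],-.2108))
E
```

```text
25.3 [0.54849 0.01612 0.09996] yaw -0.2115 Ftool [-0.43 -0.67  2.36] M [ 0.01  -0.045  0.028] w 0.0221
(array([ 0.0104507 , -0.00422163, -0.00133771]), array([-0.00010898,  0.00368256, -0.00463553]))
```

>>> {"api": "apply_moves", "payload": {"commands": [0.005,0,0.08,0,0,0,0,0,0.08,0,0,0,0,0,0.08,0,0,0,0,0,0.08,0,0,0,0,0,0,0,0,0]}}

```text
clock: 25.8
position: [0.5485, 0.0161, 0.0902]
ee_rot: [-0.0, 0.994, -0.106, -0.0]
contact_force: [0.1, -0.5, -3.0]
width: 0.0221
```

>>> {"api": "apply_moves", "payload": {"commands": [0,0,0.08,0,0,0,0,0,0.08,0,0,0,0,0,0.08,0,0,0,0,0,0.08,0,0,0,0,0,0,0,0,0]}}

```text
clock: 26.3
position: [0.5485, 0.0161, 0.0806]
ee_rot: [-0.0, 0.994, -0.106, -0.0]
contact_force: [-0.3, -0.4, -2.4]
width: 0.022
```

```bash
python3 st.py
```

```text
26.3 [0.54851 0.01608 0.08062] yaw -0.2115 Ftool [-0.15  0.47  2.39] M [-0.019  0.044  0.006] w 0.022
```

>>> {"api": "apply_moves", "payload": {"commands": [0,0,0.08,0,0,0,0,0,0.08,0,0,0,0,0,0.05,0,0,0,0,0,0.02,0,0,0,0,0,0,0,0,0,0,0,0,0,0,0]}}

```text
clock: 26.9
position: [0.5489, 0.0161, 0.0742]
ee_rot: [-0.0, 0.994, -0.106, 0.0]
contact_force: [0.9, -0.2, -2.8]
width: 0.022
```

>>> {"api": "apply_moves", "payload": {"commands": [0,0,0.02,0,0,0,0,0,0.01,0,0,0,0,0,0,0,0,0]}}

```text
clock: 27.2
position: [0.5488, 0.0161, 0.0732]
ee_rot: [-0.0, 0.994, -0.106, -0.0]
contact_force: [0.8, -0.3, -1.7]
width: 0.0223
```

>>> {"api": "apply_moves", "payload": {"commands": [0,0,0.015,0,0,0,0,0,0,0,0,0,0,0,0,0,0,0]}}

```text
clock: 27.5
position: [0.5488, 0.0161, 0.0728]
ee_rot: [-0.0, 0.994, -0.106, 0.0]
contact_force: [0.8, -0.3, -1.4]
width: 0.0219
```

>>> {"api": "apply_moves", "payload": {"commands": [0,0,0.015,0,0,0,0,0,0,0,0,0,0,0,0,0,0,0]}}

```text
clock: 27.8
position: [0.5488, 0.0161, 0.0723]
ee_rot: [-0.0, 0.994, -0.106, -0.0]
contact_force: [0.6, 0.5, -1.7]
width: 0.0222
```

>>> {"api": "apply_moves", "payload": {"commands": [0,0,0.012,0,0,0,0,0,0,0,0,0,0,0,0,0,0,0]}}

```text
clock: 28.1
position: [0.5488, 0.0161, 0.072]
ee_rot: [-0.0, 0.994, -0.106, 0.0]
contact_force: [0.1, -0.5, -2.1]
width: 0.0222
```

>>> {"api": "apply_moves", "payload": {"commands": [0,0,0.01,0,0,0,0,0,0,0,0,0,0,0,0,0,0,0]}}

```text
clock: 28.4
position: [0.5489, 0.0161, 0.0718]
ee_rot: [-0.0, 0.994, -0.106, 0.0]
contact_force: [0.0, -0.5, -0.2]
width: 0.0217
```

>>> {"api": "apply_moves", "payload": {"commands": [0,0,0.008,0,0,0,0,0,0,0,0,0,0,0,0,0,0,0]}}

```text
clock: 28.7
position: [0.5489, 0.0161, 0.0718]
ee_rot: [-0.0, 0.994, -0.106, 0.0]
contact_force: [-1.9, -1.0, 2.0]
width: 0.0221
```

>>> {"api": "apply_moves", "payload": {"commands": [0,0,0,0,0,0,0,0,0,0,0,0,0,0,0,0,0,0,0,0,0,0,0,0,0,0,0,0,0,0,0,0,0,0,0,0,0,0,0,0,0,0], "jaw": 0.1}}

```text
clock: 29.4
position: [0.5488, 0.0161, 0.0714]
ee_rot: [-0.0, 0.994, -0.106, 0.0]
contact_force: [-0.0, 0.6, 0.2]
width: 0.0468
```

Released, so I'll go straight up and inspect.

>>> {"api": "apply_moves", "payload": {"commands": [0,0,-0.2,0,0,0,0,0,-0.5,0,0,0,0,0,-0.8,0,0,0,0,0,-0.9,0,0,0,0,0,-0.9,0,0,0,0,0,-0.7,0,0,0,0,0,0,0,0,0,0,0,0,0,0,0]}}

```text
clock: 30.2
position: [0.5488, 0.0161, 0.1917]
ee_rot: [-0.0, 0.994, -0.106, 0.0]
contact_force: [0.1, -0.2, -0.2]
width: 0.0469
```

```bash
python3 st.py; python3 - <<'E'
from h import *
d=look("wrist");s=look("scene")
b=cv2.resize(s["frame"][170:240,200:310,::-1],(660,420),interpolation=cv2.INTER_CUBIC)
w=cv2.resize(d["frame"][:,:,::-1],(800,600),interpolation=cv2.INTER_CUBIC)
cv2.imwrite("pics/w5.png",w);cv2.imwrite("pics/s5.png",b)
h=np.array([.54885,.01615]); print(proj(d,[[*h,.068],[*h,.098]])/.64)
E
```

```text
30.2 [0.54876 0.01612 0.19172] yaw -0.2114 Ftool [0.13 0.22 0.21] M [-0.003 -0.029  0.067] w 0.0469
[[393.52514649 294.49630061]
 [393.79020064 309.51904688]]
```

View pics/w5.png

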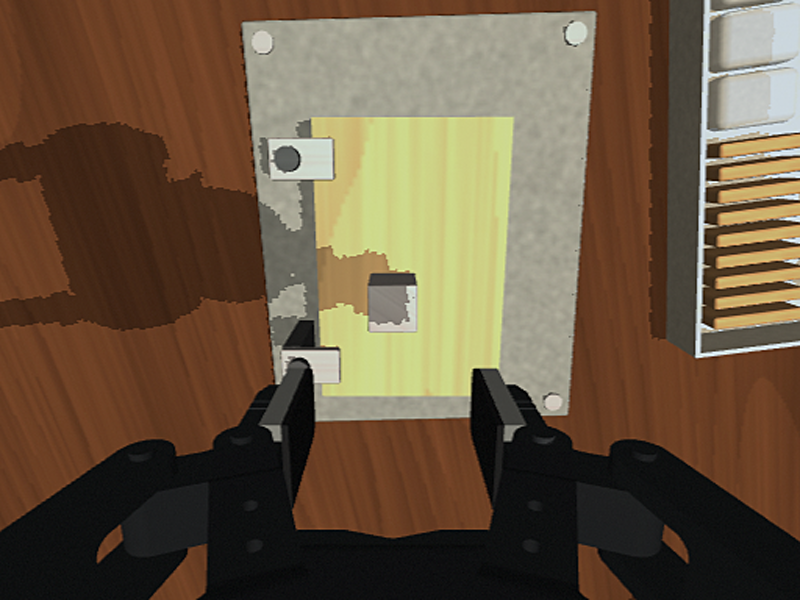

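View pics/s5.png

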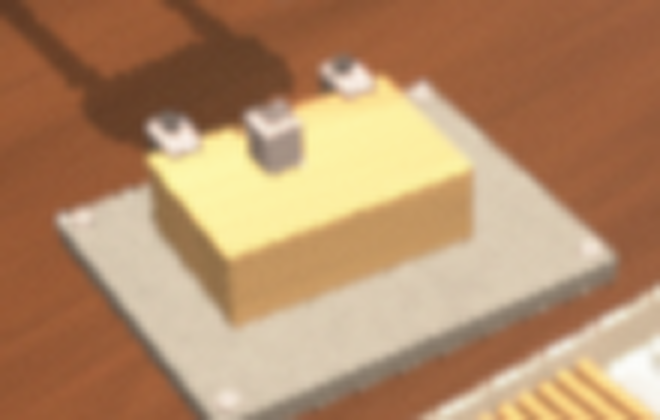

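Both views show the head seated flush and square on the block. Its top centre is at (392,309), against a predicted (394,309.5), and the gripper is clear.

```bash
python3 -c "
from rig import manip
print(manip.sign_off())"
```

```text
the job is handed in; nothing more can be done
None
```

The pin is in the block's hole, with its head flush on the block, upright and released. I handed the job in at about 30 s, well under the 72 s limit.

- **Presses:** I took the 24 mm-head pin from its stand and pressed its shank on the block in the order asked: far side right, far side left, left end middle. Each press was held for about 0.9 s. The force readings were 4.9, 6.3 and 5.5 N. The steadier moment readings (1.06, 1.07 and 1.05 N m) put each press at about 4.6 N, and no reading came near 12 N.
- **Block found by touch:** The block is turned −0.211 rad, with the hole at (0.5488, 0.0162). The camera put the hole about 1.2 mm away, mostly along y. I used the touch result, and the pin went in with no noticeable side force.
- **Last checks:** The final wrist and scene pictures show the head square and flush, within 2 px of where it should be. Measured force on the tool was about zero, with the gripper clear at z = 0.19. The arm was kept clear of the gift box, tin and tape roll, but I did not measure their positions again at the end.

No check failed; the hole difference above was the only disagreement.

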